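# Post the table tag into the returns box

## Robot

A 6-joint arm with a two-finger parallel gripper is mounted at the origin on a cart in front of the work surface, level with it; the furniture and walls round the work are solid. World frame = base frame: x ahead of the robot, y to its left, z up, the work surface at z = 0. Lengths are in m, angles in rad, forces in N, time in s.
With the tool pointing down it reaches from about 0.35 to 0.775 m from the base axis. Payload 7.3 kg.
Tool frame: the origin (TCP) lies at the very end of the fingers, on their centre line; the grasp point (between the pads) lies 19 mm behind it; z points along the fingers, y is the line along which they close (so a half turn about z gives the same grasp; the last joint's range is limited). The gripper opens to 92 mm and grips with 3 to 60 N. Pads are 19 mm wide; open, the fingers measure 130 mm over their backs; the gripper's body (75 mm by 190 mm) begins 47 mm behind the grasp point.
Start: joints at [-1.315, 0.342, 1.524, -0, 1.275, -0.146], TCP at [0.205, -0.483, 0.227] pointing down, gripper open.
Joint ranges: [-2.53, 2.53], [-0.77, 2.02], [0.04, 2.7], [-1, 4.14], [0.28, 2.66], [-3.11, 3.11]. Speed limits (rad/s): [2.57, 2.57, 3.14, 3.14, 3.14, 3.14].

## Interface

Orientations are given as [roll, pitch, yaw] about the fixed x, y, z axes, in that order (R = Rz(yaw) Ry(pitch) Rx(roll)).
In Python, from cell import robot gives the robot as it stands. The module is installed in compiled form; this text tells all that it offers.
- The arm moves only by the tool arm_command, never from a script. Its argument "moves" is a list of rows, each a list of 3 entries, a list of its own where there are three numbers: the shift along the tool's x, y, z in m, then the turn, a rotation vector about the tool's x, y, z in rad, then the finger opening in m, from 0 to 0.0918. In form: [[[dx, dy, dz], [ax, ay, az], claw], ...]. A call has exactly 5 rows; each row is the pose to reach, as a shift and turn from the pose commanded when the call began, along the tool's axes at that moment; what a row does not reach only later rows make up. A row lasts 1/10 s, in which the tool goes at most 50 mm and 8.59 degrees, less where a joint would pass 70% of its speed; a pose out of reach is approached as far as the arm can. A call with a gripper value outside its range is refused whole. The fingers move at their own pace and stop on an object; "squeeze" is the grip in N (left out, the last holds). Time passes only in rows, so rows that repeat a pose let the fingers close, or fill a call up. It gives the time, the measured TCP pose, the force, the opening and the grip force at its end, in the units of the state.
- robot.observe(): the state, without advancing time (a new reading comes with each control period).
- robot.read_camera(name): name is "side" or "top"; returns the picture (384x512x3 uint8, red, green, blue); there is no depth.
- robot.camera_model(name): a dict with "fx", "fy", "cx", "cy" (pixels), "R" (3x3) and "t" (3): a world point X has camera coordinates R X + t. Camera axes: x right, y down, z forward; pixel columns grow to the right and rows downward; lengths in m; the calibration is good to about 2 mm. A picture is of the moment at which its call begins. camera_model takes no time and is no camera call.
- robot.hand_in(): hands the job in; it is judged then, once.
The state is a dict: "time": time; "qpos": joint angles; "qvel": joint speeds; "joint_efforts": joint torques, N m; "tool_pos": TCP position; "tool_rot": TCP orientation; "contact_force": force on the tool from outside, world axes, zero at the start; "torque": the same for the moment, N m; "opening": finger opening in m; "grip_force": force on a finger pad.
Only numpy, scipy, OpenCV 4.12 (cv2) and the standard library are available. Lean on these libraries where they do the work, as an engineer would, in place of code of your own. Each camera call takes 0.05 s, during which the arm holds its last target. There are 200 camera calls.

## Task

Take the plain rectangular wooden table tag out of its stand and post it upright through the slot in the lid of the wooden returns box. Rubber lips under the slot grip the tag, so let go and push it down from above until its top edge is level with the lid or lower. Leave the round-headed tag standing where it is.

Things in the scene. Friction and masses are not known exactly. Their poses are not given: they have to be found in the camera images.
- tag: The tag to post: plain rectangular plywood plate, 8 mm thick (own x), 60 mm wide (y), 90 mm tall (z, up), about 50 g, loose, brass eyelet in the middle. Origin: centre of its bottom edge. It stands in a fixed dark wooden stand (44 x 84 mm, 24 mm high, same yaw), foot 6 mm above the worktop, its lower 18 mm in the stand. Pinch it across its thickness from above, draw it straight up.
- round_tag: The tag to leave alone: same plywood, 8 mm thick (own x), with a round head 84 mm across (own y), 94 mm tall, loose in the other, like stand, 90 mm or more away. Origin: centre of its bottom edge. The two stands may change places.
- returns_box: The fixed wooden box with the slot in its lid: 110 mm (x) by 150 mm (y), 118 mm high; origin: centre of its underside. Brass label frame and lock on its front (-x, towards the robot). Its inner floor is 108 mm below the lid's top.
- slot (a point): Centre of the slot's mouth, level with the lid's top, 118 mm above the worktop; axes as the box. The slot runs along y: bevelled mouth 36 (x) by 96 mm (y), narrowing over 14 mm depth to a throat 16 by 74 mm. Below it two sprung rubber lips slope together and, 38 to 52 mm below the lid's top, pinch the tag: they hold it when let go, and a push of 1 to 6 N moves it on.
There are look-alikes about, which are no part of the job. There is more than one size of the returns_box; the job needs the larger.

How it is judged:
At the end, for the whole second after the job is handed in: The rectangular tag is in the slot, upright within 15 degrees, foot within 20 mm of the slot's centre in plan, top edge at most 8 mm above the lid's top (or lower), at rest; the round-headed tag stands (within 15 degrees) in its stand, within 20 mm of its start (z of tag in the frame of slot below -0.082 m and horizontal distance between tag and slot below 0.02 m and angle between the z axis of tag and the z axis of slot, either way round below 0.26 rad and linear speed of tag below 0.02 m/s and distance of round_tag from where it was at the start of the episode below 0.02 m and angle between round_tag's own z axis and vertical below 0.26 rad); the robot touches nothing.
It fails at once if the round-headed tag is pulled out of its stand or knocked over (distance of round_tag from where it was at the start of the episode above 0.02 m or angle between round_tag's own z axis and vertical above 0.26 rad).
It also fails if it takes over 48 s, if anything falls off the work surface, if the arm or the gripper's body presses on something with over 40 N, if the wrist force passes 120 N, or if a joint passes its speed limit or range.

## Working session

There is one attempt and no reset: what is moved stays moved. The work goes in short steps, Python scripts to look and compute and a tool call to move; the robot and the scene stay as the last step left them, time stands still between calls to the robot, and variables do not carry over. Pictures are saved under pics/ and viewed, at most 10 in all, crops included, and the job is handed in when it is done.

Besides the shell and the picture viewer there is one more tool, called after "Call:" as name(argument=value, ...) on one line, values as JSON. arm_command: Moves the arm, as the interface text tells. Its arguments: {"type":"object","properties":{"moves":{"type":"array"},"squeeze":{"type":"number"}},"required":["moves"]}

```bash
mkdir -p pics; python3 - <<'E'
from cell import robot
import cv2,json
for n in("top","side"):
    im=robot.read_camera(n); cv2.imwrite(f"pics/{n}0.png",cv2.resize(im[:,:,::-1],(800,600),interpolation=cv2.INTER_CUBIC)); cv2.imwrite(f"{n}0_raw.png",im[:,:,::-1])
    m=robot.camera_model(n); print(n,{k:(v.round(4).tolist() if hasattr(v,'round') and hasattr(v,'tolist') else v) for k,v in m.items()})
s=robot.observe();print(s)
E
```

```text
top {'fx': 431.17133875771833, 'fy': 431.17133875771833, 'cx': 258.47132362102514, 'cy': 189.31978616730171, 'R': [[-0.0272, -0.9995, -0.0127], [-0.9956, 0.0282, -0.0894], [0.0897, 0.0103, -0.9959]], 't': [0.0052, 0.5721, 1.1257]}
side {'fx': 426.880070353124, 'fy': 426.880070353124, 'cx': 259.8000518471169, 'cy': 193.4544183232436, 'R': [[-0.8787, -0.4771, 0.0183], [-0.2178, 0.3665, -0.9046], [0.4248, -0.7988, -0.4259]], 't': [0.5042, 0.209, 1.0357]}
{'time': 0.1, 'qpos': array([-1.31499887e+00,  3.42655475e-01,  1.52489303e+00,  1.89316553e-06,
        1.27537030e+00, -1.46010616e-01]), 'qvel': array([-0.00019541, -0.00213286, -0.00320581, -0.00063285, -0.00034124,
       -0.00171263]), 'joint_efforts': array([ 1.34532656e-03, -4.32002413e+01, -2.44695532e+01,  7.18681561e-02,
        5.26840962e-02, -4.20580682e-05]), 'tool_pos': array([ 0.20524737, -0.48284669,  0.22612312]), 'tool_rot': array([-3.14028087e+00, -1.94736268e-04,  4.01807394e-01]), 'contact_force': array([ 0.63945756,  0.46158438, -0.10067096]), 'torque': array([-0.0250063 , -0.04016362, -0.05468789]), 'grip_force': 0.0, 'opening': 0.09186647215739523}
```

View pics/top0.png

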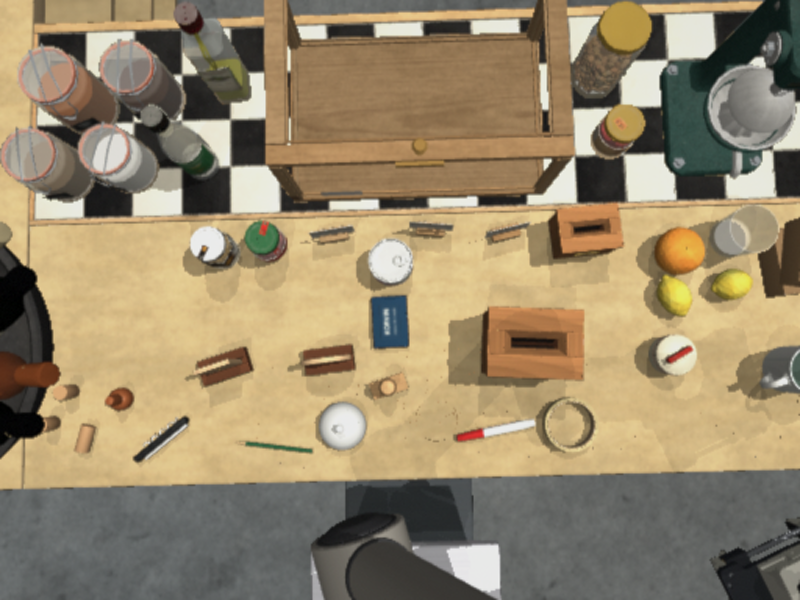

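View pics/side0.png

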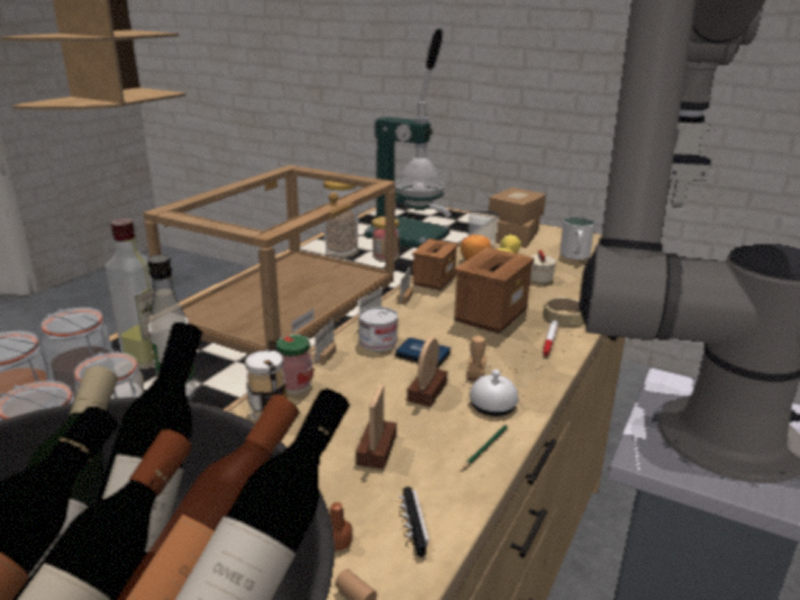

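The top view shows stands at (223,366) and (328,360) and the larger box at (535,343), all in 800x600 pixels. In the side view the nearer tag (376,440), which is left in the top view, looks rectangular and the farther one (428,370) looks round. I'll enlarge both views to check.

```bash
python3 - <<'E'
import cv2,numpy as np
t=cv2.imread("top0_raw.png");s=cv2.imread("side0_raw.png")
a=cv2.resize(t[215:255,115:235],None,fx=5,fy=5,interpolation=cv2.INTER_CUBIC)
b=cv2.resize(t[190:250,300:380],None,fx=5,fy=5,interpolation=cv2.INTER_CUBIC)
c=cv2.resize(s[210:305,220:295],None,fx=4,fy=4,interpolation=cv2.INTER_CUBIC)
o=np.zeros((600,720,3),np.uint8);o[:200,:600]=a;o[200:500,:400]=b;o[205:585,410:710]=c
cv2.imwrite("pics/crop.png",o)
E
```

```text
(no output)
```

View pics/crop.png

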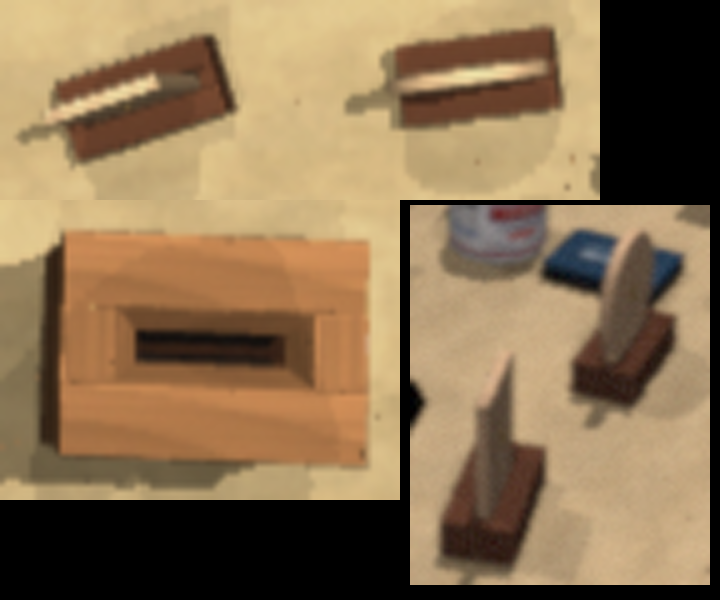

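The crop confirms it: the left stand holds the rectangular tag, with its top strip running from (50,115) to (158,82) in the crop. The box's slot is at about (210,347) in its crop.

```bash
cat > h.py <<'E'
import cv2,numpy as np
from cell import robot
def ray(n,uv,z):
    m=robot.camera_model(n);R=np.array(m["R"]);t=np.array(m["t"])
    c=-R.T@t;uv=np.atleast_2d(uv).astype(float)
    d=np.c_[(uv[:,0]-m["cx"])/m["fx"],(uv[:,1]-m["cy"])/m["fy"],np.ones(len(uv))]@R
    return (c+d*((z-c[2])/d[:,2])[:,None])[:,:2]
def proj(n,X):
    m=robot.camera_model(n);p=np.atleast_2d(X)@np.array(m["R"]).T+np.array(m["t"])
    return np.c_[m["fx"]*p[:,0]/p[:,2]+m["cx"],m["fy"]*p[:,1]/p[:,2]+m["cy"]]
def rect(p):
    c,s,a=cv2.minAreaRect(p.astype(np.float32)*1000); b=cv2.boxPoints((c,s,a))
    e=max((b[1]-b[0],b[2]-b[1]),key=np.linalg.norm)
    return np.round(np.array(c)/1000,4),np.round(s,1),round(np.degrees(np.arctan2(e[1],e[0]))%180,1)
E
python3 - <<'E'
from h import *
t=cv2.imread("top0_raw.png");hsv=cv2.cvtColor(t,cv2.COLOR_BGR2HSV)
def hull(m,x0,y0,x1,y1):
    k=np.zeros_like(m);k[y0:y1,x0:x1]=m[y0:y1,x0:x1]
    cs=cv2.findContours(k,cv2.RETR_EXTERNAL,cv2.CHAIN_APPROX_NONE)[0]
    c=np.vstack([c for c in cs if cv2.contourArea(c)>15]);return c[:,0]
V=hsv[...,2]
print("hsv stand",hsv[238,135],hsv[228,158],"lid",hsv[243,340],hsv[200,340],"throat",hsv[259-0-0-0-0-0-0-0-0-0-0-0-0-0-0-0-0-0-0-0-0-40,342])
st=((V<135)&(V>60)&(hsv[...,1]>110)).astype(np.uint8)
for b in((118,218,165,250),(190,218,230,243)):
    p=hull(st,*b);print("stand",rect(ray("top",p,.024)))
lid=((V>130)&(hsv[...,1]>125)&(hsv[...,0]<15)).astype(np.uint8)
p=hull(lid,305,190,380,250);print("lid",rect(ray("top",p,.118)))
th=(V<75).astype(np.uint8);p=hull(th,322,210,362,230);print("throat",rect(ray("top",p,.104)),p.min(0),p.max(0))
c=np.array([[63,232],[369,240],[367,466],[60,453]])-[0,200]
print("lid hand",rect(ray("top",c/5-.4+[300,190],.118)))
c=np.array([[135,328],[285,328],[285,365],[135,365]])-[0,200]
print("throat hand",rect(ray("top",c/5-.4+[300,190],.104)))
for b,c,z in(("stand",[[55,85],[210,36],[230,110],[75,161]],.024),("tag",[[50,115],[158,82]],.096)):
    q=ray("top",np.array(c)/5-.4+[115,215],z);print(b,q.round(4).tolist(),q.mean(0).round(4),np.linalg.norm(q[1]-q[0]),np.degrees(np.arctan2(*(q[0]-q[1])[::-1])))
E
```

```text
hsv stand [ 15 107  76] [ 11 152  62] lid [ 19  98 102] [ 14 147 187] throat [ 10 148  50]
stand (array([0.4612, 0.2982]), array([42.2, 88.9]), np.float32(106.9))
stand (array([0.4673, 0.1206]), array([42.7, 84.9]), np.float32(96.0))
lid (array([ 0.485 , -0.2137]), array([148.1, 107.6]), np.float32(86.7))
throat (array([ 0.4857, -0.2142]), array([71.5, 14.8]), np.float32(88.4)) [327 216] [356 222]
lid hand (array([ 0.4851, -0.2139]), array([149.3, 109.7]), np.float32(86.6))
throat hand (array([ 0.4859, -0.2144]), array([74.1, 18.2]), np.float32(88.4))
stand [[0.4692, 0.3459], [0.493, 0.2631], [0.4535, 0.2526], [0.4288, 0.3353]] [0.4611 0.2992] 0.08621296774433722 105.98881730583506
tag [[0.4544, 0.3253], [0.4693, 0.2713]] [0.4618 0.2983] 0.05605655184560434 105.42160770115011
```

```bash
cat > go.py <<'E'
import sys
from h import *
from scipy.spatial.transform import Rotation as Ro
def go(x,y,z,yaw):
    s=robot.observe();R=Ro.from_euler("xyz",s["tool_rot"])
    T=Ro.from_euler("xyz",[np.pi,0,np.radians(yaw)])
    print("t",round(s["time"],2),"pos",s["tool_pos"].round(4),"yaw",np.degrees(s["tool_rot"]).round(1),"F",s["contact_force"].round(1),"op",round(s["opening"],4),"q",s["qpos"].round(2))
    print("d",R.inv().apply(np.array([x,y,z])-s["tool_pos"]).round(4),"rv",(R.inv()*T).as_rotvec().round(3))
a=list(map(float,sys.argv[1:]))
for i in range(0,len(a),4): go(*a[i:i+4])
E
python3 go.py .42 -.25 .27 60
```

```text
t 0.1 pos [ 0.2052 -0.4828  0.2261] yaw [-179.9   -0.    23. ] F [ 0.6  0.5 -0.1] op 0.0919 q [-1.31  0.34  1.52  0.    1.28 -0.15]
d [ 0.2887 -0.1304 -0.0436] rv [-0.001 -0.001 -0.645]
```

Call:
arm_command(moves=[[[0.045,-0.02,-0.01],[0,0,-0.13],0.06],[[0.09,-0.04,-0.02],[0,0,-0.26],0.06],[[0.135,-0.06,-0.03],[0,0,-0.39],0.06],[[0.18,-0.08,-0.04],[0,0,-0.52],0.06],[[0.225,-0.1,-0.04],[0,0,-0.645],0.06]], squeeze=25)

```text
time: 0.6
tool_pos: [0.3744, -0.3021, 0.2678]
tool_rot: [3.139, 0.001, 1.052]
contact_force: [0.4, 0.0, 0.2]
opening: 0.061
grip_force: 0.0
```

```bash
python3 go.py .461 .2985 .25 106
```

```text
t 0.6 pos [ 0.3744 -0.3021  0.2678] yaw [179.9   0.   60.3] F [0.4 0.  0.2] op 0.061 q [-0.84  0.23  1.57 -0.    1.34 -0.32]
d [ 0.5644 -0.2229  0.017 ] rv [ 0.002  0.002 -0.798]
```

Call:
arm_command(moves=[[[0.045,-0.018,0],[0,0,-0.08],0.06],[[0.09,-0.036,0],[0,0,-0.16],0.06],[[0.135,-0.054,0],[0,0,-0.24],0.06],[[0.18,-0.072,0],[0,0,-0.32],0.06],[[0.225,-0.09,0],[0,0,-0.4],0.06]])

```text
time: 1.1
tool_pos: [0.4075, -0.0615, 0.2666]
tool_rot: [-3.141, -0.0, 1.45]
contact_force: [0.9, 0.8, -0.8]
opening: 0.0601
grip_force: 0.0
```

```bash
python3 go.py .461 .2985 .25 106
```

```text
t 1.1 pos [ 0.4075 -0.0615  0.2666] yaw [-180.    -0.    83.1] F [ 0.9  0.8 -0.8] op 0.0601 q [-0.34  0.1   1.73 -0.    1.31 -0.22]
d [0.3639 0.0096 0.0166] rv [-0.  -0.  -0.4]
```

Call:
arm_command(moves=[[[0.045,0,0],[0,0,-0.08],0.06],[[0.09,0,0],[0,0,-0.16],0.06],[[0.135,0,0],[0,0,-0.24],0.06],[[0.18,0.004,0],[0,0,-0.32],0.06],[[0.225,0.006,0],[0,0,-0.4],0.06]])

```text
time: 1.6
tool_pos: [0.4414, 0.161, 0.2665]
tool_rot: [-3.141, 0.0, 1.85]
contact_force: [0.7, -1.3, -0.1]
opening: 0.0601
grip_force: 0.0
```

```bash
python3 go.py .461 .2985 .2 106
```

```text
t 1.6 pos [0.4414 0.161  0.2665] yaw [-180.    0.  106.] F [ 0.7 -1.3 -0.1] op 0.0601 q [ 0.19  0.21  1.6  -0.    1.34 -0.09]
d [0.1268 0.0568 0.0665] rv [-0.  0.  0.]
```

Call:
arm_command(moves=[[[0.04,0.018,0],[0,0,0],0.06],[[0.08,0.036,0],[0,0,0],0.06],[[0.127,0.057,0.02],[0,0,0],0.06],[[0.127,0.057,0.06],[0,0,0],0.06],[[0.127,0.057,0.07],[0,0,0],0.06]])

```text
time: 2.1
tool_pos: [0.4592, 0.297, 0.192]
tool_rot: [-3.133, 0.002, 1.849]
contact_force: [-0.4, -0.8, -0.4]
opening: 0.0601
grip_force: 0.0
```

```bash
python3 go.py .461 .2985 .068 106;  python3 - <<'E'
from h import *
t=robot.read_camera("top")[:,:,::-1];s=robot.read_camera("side")[:,:,::-1]
o=np.zeros((400,800,3),np.uint8)
o[:,:400]=cv2.resize(t[200:280,110:190],(400,400));o[:,400:]=cv2.resize(s[180:300,190:310],(400,400));cv2.imwrite("pics/above.png",o)
E
```

```text
t 2.1 pos [0.4592 0.297  0.192 ] yaw [-1.795e+02  1.000e-01  1.060e+02] F [-0.4 -0.8 -0.4] op 0.0601 q [ 0.43  0.42  1.51 -0.    1.22  0.16]
d [0.0011 0.0032 0.124 ] rv [-0.009  0.002 -0.001]
```

View pics/above.png

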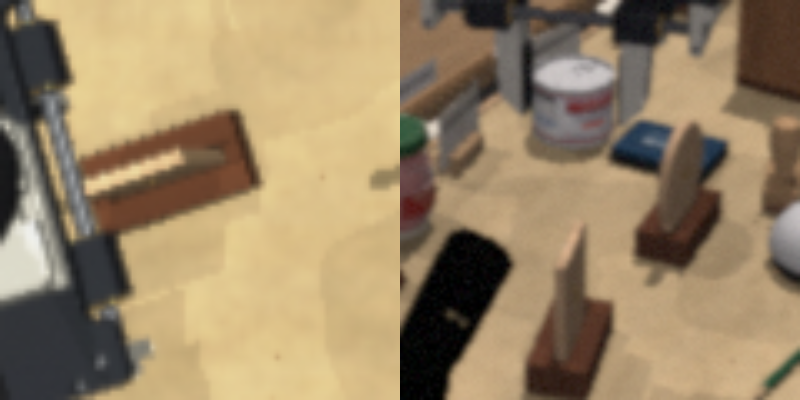

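The gripper hovers over the rectangular tag with the fingers either side of it (tag strip in the left panel at about (140,168)). Next I descend.

Call:
arm_command(moves=[[[0,0.001,0.03],[0,0,0],0.05],[[0,0.001,0.06],[0,0,0],0.05],[[0,0.001,0.09],[0,0,0],0.04],[[0,0.001,0.11],[0,0,0],0.04],[[0,0.001,0.124],[0,0,0],0.04]])

```text
time: 2.7
tool_pos: [0.4638, 0.296, 0.0734]
tool_rot: [3.14, 0.0, 1.845]
contact_force: [-0.3, -0.3, 0.4]
opening: 0.0404
grip_force: 0.0
```

```bash
python3 - <<'E'
from h import *
t=robot.read_camera("top")
E
python3 go.py .461 .2985 .068 106
```

```text
t 2.75 pos [0.4629 0.2956 0.0717] yaw [-179.9    0.   105.7] F [-0.8 -1.1 -1.5] op 0.0402 q [ 0.43  0.56  1.65 -0.    0.94  0.15]
d [ 0.0034 -0.001   0.0037] rv [-0.002  0.001 -0.005]
```

Call:
arm_command(moves=[[[0.003,-0.001,0.003],[0,0,0],0.03],[[0.003,-0.001,0.003],[0,0,0],0.0],[[0.003,-0.001,0.003],[0,0,0],0.0],[[0.003,-0.001,0.003],[0,0,0],0.0],[[0.003,-0.001,0.003],[0,0,0],0.0]], squeeze=25)

```text
time: 3.25
tool_pos: [0.4615, 0.2998, 0.0705]
tool_rot: [3.14, -0.0, 1.847]
contact_force: [0.3, -0.3, 3.1]
opening: 0.0081
grip_force: 25.0
```

Call:
arm_command(moves=[[[0,0,-0.02],[0,0,0],0.0],[[0,0,-0.05],[0,0,0],0.0],[[0,0,-0.09],[0,0,0],0.0],[[0,0,-0.13],[0,0,0],0.0],[[0,0,-0.17],[0,0,0],0.0]])

```text
time: 3.75
tool_pos: [0.4607, 0.2995, 0.2414]
tool_rot: [-3.142, 0.0, 1.847]
contact_force: [0.9, 0.5, -0.8]
opening: 0.0079
grip_force: 25.0
```

```bash
python3 go.py .485 -.214 .24 87;  python3 - <<'E'
from h import *
t=robot.read_camera("top")[:,:,::-1];s=robot.read_camera("side")[:,:,::-1]
o=np.zeros((400,800,3),np.uint8)
o[:,:400]=cv2.resize(t[160:280,90:210],(400,400));o[:,400:]=cv2.resize(s[130:290,180:340],(400,400));cv2.imwrite("pics/lift.png",o)
E
```

```text
t 3.75 pos [0.4607 0.2995 0.2414] yaw [-180.     0.   105.8] F [ 0.9  0.5 -0.8] op 0.0079 q [ 0.44  0.38  1.43 -0.    1.33  0.16]
d [-0.5007 -0.1166  0.0015] rv [-0.     0.     0.328]
```

View pics/lift.png

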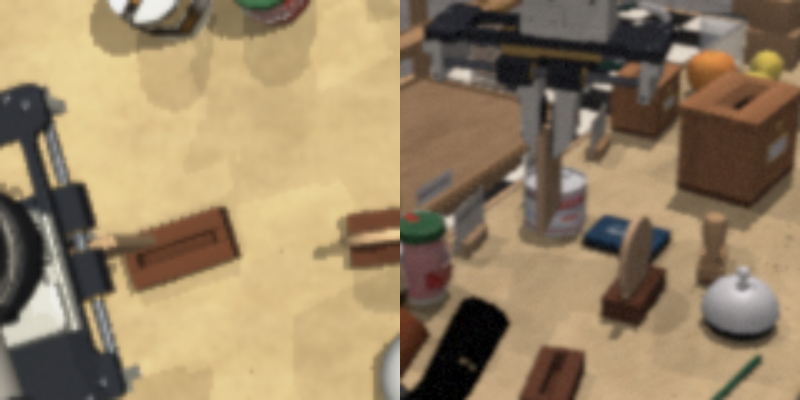

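The tag is held upright between the fingers (side panel around (545,185)), the stand is empty, and the round tag is untouched. Next I carry it to the box.

Call:
arm_command(moves=[[[-0.03,-0.007,-0.005],[0,0,0.02],0.0],[[-0.075,-0.018,-0.005],[0,0,0.05],0.0],[[-0.12,-0.028,-0.005],[0,0,0.08],0.0],[[-0.165,-0.038,-0.005],[0,0,0.11],0.0],[[-0.21,-0.049,-0.005],[0,0,0.14],0.0]])

```text
time: 4.35
tool_pos: [0.4705, 0.0826, 0.2441]
tool_rot: [-3.141, 0.0, 1.706]
contact_force: [1.0, -0.1, -0.8]
opening: 0.0075
grip_force: 25.0
```

```bash
python3 go.py .485 -.214 .24 87
```

```text
t 4.35 pos [0.4705 0.0826 0.2441] yaw [-180.     0.    97.8] F [ 1.  -0.1 -0.8] op 0.0075 q [ 0.01  0.24  1.62 -0.    1.28 -0.12]
d [-0.2959 -0.0257  0.0041] rv [-0.001  0.     0.188]
```

Call:
arm_command(moves=[[[-0.045,-0.004,0],[0,0,0.03],0.0],[[-0.09,-0.008,0],[0,0,0.06],0.0],[[-0.135,-0.012,0],[0,0,0.09],0.0],[[-0.18,-0.016,0],[0,0,0.12],0.0],[[-0.22,-0.019,0],[0,0,0.15],0.0]])

```text
time: 4.85
tool_pos: [0.4815, -0.1383, 0.2441]
tool_rot: [-3.141, -0.0, 1.555]
contact_force: [1.5, -0.7, -1.5]
opening: 0.008
grip_force: 25.0
```

```bash
python3 go.py .485 -.214 .24 87
```

```text
t 4.85 pos [ 0.4815 -0.1383  0.2441] yaw [-180.    -0.    89.1] F [ 1.5 -0.7 -1.5] op 0.008 q [-0.43  0.28  1.56 -0.    1.3  -0.42]
d [-0.0756  0.0047  0.0041] rv [-0.001 -0.     0.037]
```

Call:
arm_command(moves=[[[-0.035,0.002,0.0],[0,0,0.02],0.0],[[-0.065,0.004,0.0],[0,0,0.037],0.0],[[-0.075,0.005,0.01],[0,0,0.037],0.0],[[-0.075,0.005,0.03],[0,0,0.037],0.0],[[-0.075,0.005,0.04],[0,0,0.037],0.0]])

```text
time: 5.35
tool_pos: [0.4849, -0.2104, 0.2022]
tool_rot: [-3.138, -0.002, 1.52]
contact_force: [0.3, 1.2, 0.1]
opening: 0.0076
grip_force: 25.0
```

```bash
python3 - <<'E'
from h import *
t=robot.read_camera("top")[:,:,::-1];s=robot.read_camera("side")[:,:,::-1]
o=np.zeros((400,800,3),np.uint8)
o[:,:400]=cv2.resize(t[170:270,290:390],(400,400));o[:,400:]=cv2.resize(s[110:220,260:370],(400,400));cv2.imwrite("pics/over.png",o)
print(proj("side",[[.485,-.214,.118],[.485,-.214,.14]]))
E
python3 go.py .485 -.214 .145 87
```

```text
[[316.92086879 167.83286037]
 [317.44328503 161.37707719]]
t 5.45 pos [ 0.485  -0.2099  0.2026] yaw [-1.798e+02 -1.000e-01  8.710e+01] F [-0.2  0.7 -1.1] op 0.0077 q [-0.55  0.37  1.55  0.    1.23 -0.5 ]
d [-0.0042  0.0004  0.0576] rv [-0.004 -0.002  0.002]
```

View pics/over.png

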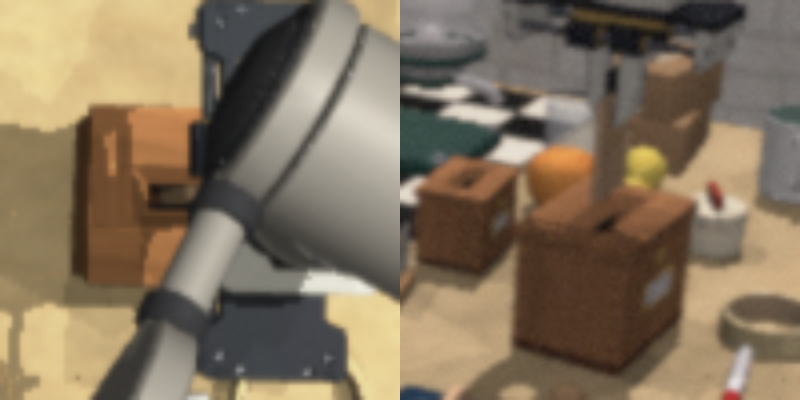

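The tag hangs just above the slot (side panel tag at about (605,170), slot at (607,210)). I descend in stages, watching the force.

Call:
arm_command(moves=[[[-0.004,0,0.005],[0,0,0],0.0],[[-0.004,0,0.015],[0,0,0],0.0],[[-0.004,0,0.025],[0,0,0],0.0],[[-0.004,0,0.035],[0,0,0],0.0],[[-0.004,0,0.043],[0,0,0],0.0]])

```text
time: 5.95
tool_pos: [0.4856, -0.2151, 0.1606]
tool_rot: [-3.141, -0.0, 1.52]
contact_force: [-1.0, -0.1, -0.4]
opening: 0.0078
grip_force: 25.0
```

```bash
python3 go.py .485 -.214 .122 87
```

```text
t 5.95 pos [ 0.4856 -0.2151  0.1606] yaw [-180.    -0.    87.1] F [-1.  -0.1 -0.4] op 0.0078 q [-0.56  0.42  1.61 -0.    1.12 -0.51]
d [ 0.0011 -0.0006  0.0386] rv [-0.001 -0.     0.001]
```

Foot in the throat with no contact force, so I go on down into the lips.

Call:
arm_command(moves=[[[0,0,0.008],[0,0,0],0.0],[[0,0,0.016],[0,0,0],0.0],[[0,0,0.024],[0,0,0],0.0],[[0,0,0.032],[0,0,0],0.0],[[0,0,0.039],[0,0,0],0.0]])

```text
time: 6.45
tool_pos: [0.4859, -0.2154, 0.1222]
tool_rot: [3.141, 0.0, 1.52]
contact_force: [-0.8, -0.6, 2.1]
opening: 0.0076
grip_force: 25.0
```

```bash
python3 go.py .485 -.214 .122 87; python3 - <<'E'
from h import *
s=robot.read_camera("side")[:,:,::-1]
cv2.imwrite("pics/ins.png",cv2.resize(s[110:220,260:370],(500,500),interpolation=cv2.INTER_CUBIC))
E
```

```text
t 6.45 pos [ 0.4859 -0.2154  0.1222] yaw [180.    0.   87.1] F [-0.8 -0.6  2.1] op 0.0076 q [-0.56  0.46  1.65  0.    1.03 -0.51]
d [ 0.0014 -0.001   0.0002] rv [0.    0.    0.001]
```

View pics/ins.png

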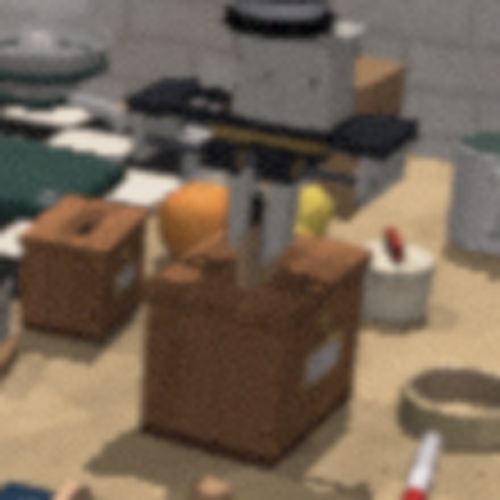

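The tag is about 57 mm deep and the fingertips are just above the lid (image (262,285)). Contact force is about 2 N. Next I release and rise.

Call:
arm_command(moves=[[[0,0,0.001],[0,0,0],0.0],[[0,0,0.001],[0,0,0],0.03],[[0,0,0.001],[0,0,0],0.03],[[0,0,0.001],[0,0,0],0.03],[[0,0,-0.01],[0,0,0],0.03]])

```text
time: 7.0
tool_pos: [0.4852, -0.2149, 0.1321]
tool_rot: [-3.139, -0.001, 1.52]
contact_force: [0.7, -0.1, 0.6]
opening: 0.0293
grip_force: 0.0
```

Call:
arm_command(moves=[[[0,0,-0.02],[0,0,0],0.03],[[0,0,-0.05],[0,0,0],0.03],[[0,0,-0.05],[0,0,0],0.0],[[0,0,-0.05],[0,0,0],0.0],[[0,0,-0.05],[0,0,0],0.0]])

```text
time: 7.5
tool_pos: [0.4854, -0.2151, 0.1823]
tool_rot: [-3.141, -0.0, 1.52]
contact_force: [-0.3, 0.4, -0.8]
opening: 0.0103
grip_force: 0.0
```

```bash
python3 go.py .485 -.214 .153 87; python3 - <<'E'
from h import *
s=robot.read_camera("side")[:,:,::-1]
cv2.imwrite("pics/rel.png",cv2.resize(s[110:220,260:370],(500,500),interpolation=cv2.INTER_CUBIC))
E
```

```text
t 7.5 pos [ 0.4854 -0.2151  0.1823] yaw [-179.9   -0.    87.1] F [-0.3  0.4 -0.8] op 0.0103 q [-0.56  0.39  1.58 -0.    1.17 -0.51]
d [ 0.0011 -0.0005  0.0293] rv [-0.001 -0.     0.001]
```

View pics/rel.png

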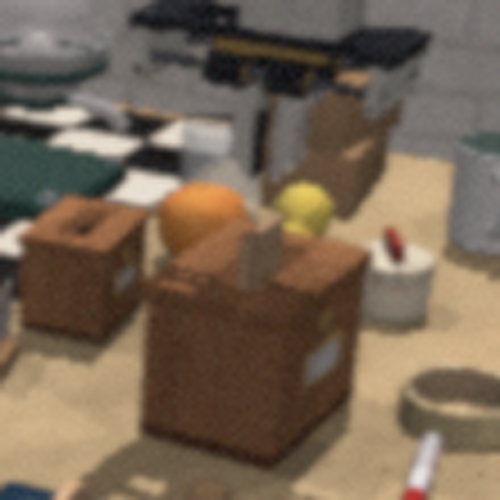

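The tag stands upright in the slot, its top about 30 mm above the lid (image (260,222)). I turn the closed fingers a quarter turn so that they fit into the slot's mouth, then push.

Call:
arm_command(moves=[[[0,0,0],[0,0,0.14],0.0],[[0,0,0],[0,0,0.28],0.0],[[0,0,0],[0,0,0.42],0.0],[[0,0,0],[0,0,0.56],0.0],[[0,0,0],[0,0,0.7],0.0]])

```text
time: 8.05
tool_pos: [0.4854, -0.2151, 0.1817]
tool_rot: [-3.14, 0.0, 0.814]
contact_force: [0.2, -0.2, 0.3]
opening: 0.0004
grip_force: 0.0
```

Call:
arm_command(moves=[[[0,0,0],[0,0,0.14],0.0],[[0,0,0],[0,0,0.28],0.0],[[0,0,0],[0,0,0.42],0.0],[[0,0,0],[0,0,0.56],0.0],[[0,0,0],[0,0,0.7],0.0]])

```text
time: 8.55
tool_pos: [0.4854, -0.2151, 0.1818]
tool_rot: [-3.14, 0.002, 0.114]
contact_force: [-0.7, -0.3, 0.0]
opening: 0.0005
grip_force: 0.0
```

Call:
arm_command(moves=[[[0,0,0],[0,0,0.1],0.0],[[0,0,0],[0,0,0.17],0.0],[[0,0,0.008],[0,0,0.17],0.0],[[0,0,0.016],[0,0,0.17],0.0],[[0,0,0.024],[0,0,0.17],0.0]])

```text
time: 9.05
tool_pos: [0.4854, -0.2151, 0.1574]
tool_rot: [-3.141, 0.001, -0.049]
contact_force: [-1.1, 0.9, 0.0]
opening: 0.0004
grip_force: 0.0
```

```bash
python3 go.py .485 -.214 .115 -3
```

```text
t 9.05 pos [ 0.4854 -0.2151  0.1574] yaw [-1.8e+02  1.0e-01 -2.8e+00] F [-1.1  0.9  0. ] op 0.0004 q [-0.56  0.42  1.61 -0.    1.11  1.06]
d [-0.0004 -0.0011  0.0424] rv [-0.001  0.001  0.004]
```

Call:
arm_command(moves=[[[0,0,0.005],[0,0,0],0.0],[[0,0,0.01],[0,0,0],0.0],[[0,0,0.015],[0,0,0],0.0],[[0,0,0.02],[0,0,0],0.0],[[0,0,0.025],[0,0,0],0.0]])

```text
time: 9.55
tool_pos: [0.4861, -0.2155, 0.1337]
tool_rot: [3.141, -0.001, -0.05]
contact_force: [0.3, -0.6, 2.6]
opening: 0.0005
grip_force: 1.4
```

Call:
arm_command(moves=[[[0,0,0.005],[0,0,0],0.0],[[0,0,0.01],[0,0,0],0.0],[[0,0,0.014],[0,0,0],0.0],[[0,0,0.017],[0,0,0],0.0],[[0,0,0.017],[0,0,0],0.0]])

```text
time: 10.05
tool_pos: [0.4856, -0.2152, 0.1161]
tool_rot: [-3.141, 0.001, -0.05]
contact_force: [-0.2, 0.8, -0.3]
opening: 0.0002
grip_force: 0.0
```

Call:
arm_command(moves=[[[0,0,-0.03],[0,0,0],0.0],[[0,0,-0.07],[0,0,0],0.0],[[0,0,-0.11],[0,0,0],0.0],[[0,0.04,-0.12],[0,0,0],0.0],[[0,0.08,-0.12],[0,0,0],0.0]])

```text
time: 10.55
tool_pos: [0.4829, -0.296, 0.2397]
tool_rot: [3.138, -0.004, -0.048]
contact_force: [0.5, -0.1, -0.8]
opening: 0.0005
grip_force: 0.0
```

Call:
arm_command(moves=[[[0,0.045,0],[0,0,0],0.0],[[-0.02,0.085,0],[0,0,0],0.0],[[-0.04,0.12,0],[0,0,0],0.0],[[-0.06,0.15,0],[0,0,0],0.0],[[-0.08,0.18,0],[0,0,0],0.0]])

```text
time: 11.05
tool_pos: [0.3917, -0.4721, 0.2362]
tool_rot: [-3.141, 0.001, -0.05]
contact_force: [-0.1, -0.5, 0.8]
opening: 0.0005
grip_force: 0.0
```

```bash
python3 - <<'E'
from h import *
t=robot.read_camera("top")[:,:,::-1];s=robot.read_camera("side")[:,:,::-1]
o=np.zeros((600,800,3),np.uint8)
o[:400,:400]=cv2.resize(t[170:270,290:390],(400,400));o[:400,400:]=cv2.resize(s[130:210,280:360],(400,400));o[400:,:400]=cv2.resize(t[200:260,110:230],(400,200));o[400:,400:]=cv2.resize(s[200:300,200:400],(400,200))
cv2.imwrite("pics/end.png",o)
E
```

```text
(no output)
```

View pics/end.png

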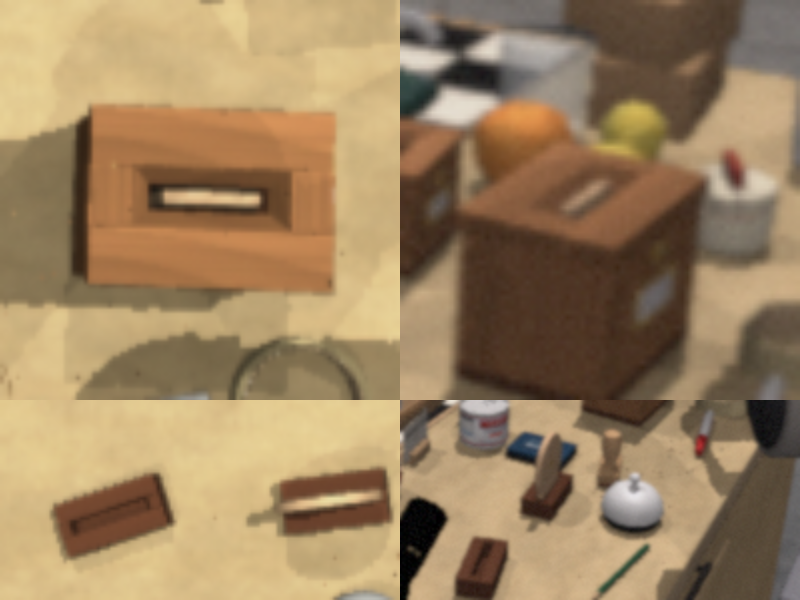

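The tag sits upright and central in the slot, about level with the lid (top panel (210,197), side panel (588,197)). The round tag still stands in its stand and the arm is clear.

```bash
python3 -c "
from cell import robot
print(robot.hand_in())"
```

```text
the job is handed in; nothing more can be done
None
```

I posted the rectangular tag upright in the larger returns box, with its top edge about level with the lid, left the round-headed tag standing in its stand, and handed the job in at about 11 s; no verdict came back.

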